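# Stand the sunglasses case in the hallway cup, gently

## Task

Stand the sunglasses case upright in the open ceramic cup, let go of it and move the gripper clear. Its shell is thin and the cup chips easily: squeeze the case with no more than about 10 N, lower it in until it rests on the bottom instead of dropping it, do not press hard on the cup, and keep the cup standing about where it is. Leave everything else on the ledge as it is.

Things in the scene. Friction and masses are not known exactly. Their poses are not given: they have to be found in the camera images.
- case: Slim folded sunglasses case of thin grey plastic, standing on end on the ledge: 34 mm (its x) by 50 mm (its y) by 150 mm tall (its z, up), slightly rounded edges, dark seam lines, mass about 0.11 kg. Origin: centre of its underside. It cracks if squeezed or pressed hard (aim for 4 to 10 N on each finger pad), and topples if bumped.
- cup: Open round holder cup of thin white ceramic, standing loose on the ledge, about 0.42 kg: 95 mm tall, 88 mm outside diameter, 80 mm inside diameter at the mouth (72 mm at the bottom), wall 4 mm, inner floor 6 mm above its underside. Origin: centre of its underside, z up.
- cup_rim (a point): Centre of the cup's mouth, at rim height, 95 mm above the cup's underside.
- jar: Bystander: closed white ceramic jar with a knobbed lid, 84 mm diameter, 108 mm tall. Origin: centre of its underside.
- tin: Bystander: flat round polish tin of bare aluminium, 52 mm diameter, 24 mm tall. Origin: centre of its underside.
- brush: Bystander: wooden shoe brush, bristles down, 140 mm (x) by 44 mm (y) by 36 mm tall. Origin: centre of its underside.
- shoehorn: Bystander: flat steel spoon-shaped shoehorn lying down, 212 mm long (x, blade to +x), 38 mm wide, 8 mm tall. Origin: on the underside, near mid-length.
- shoetree: Bystander: orange silicone shoe tree lying down, 220 mm long (x), 68 mm wide, 68 mm tall. Origin: on the underside at mid-length.
Not all that is in view belongs to the job. Of the things that look like the case, take the one that is farthest to the robot's right at the start. What is shaped like the cup but purple is not meant.

How it is judged:
On the way:
1. the case is lifted clear of the ledge (height (world z) of case above 0.05 m), for 0.1 s.
At the end, for the whole second after the job is handed in: The case stands in the cup: the centre of its foot within 30 mm of the cup's axis and less than 16 mm above the cup's underside (so on the inner floor), leaning less than 17 degrees; the cup stands on the ledge (leaning less than 5 degrees); both are at rest and released (horizontal distance between case and cup below 0.03 m and z of case in the frame of cup between -0.002 and 0.016 m and angle between case's own z axis and vertical below 0.3 rad and angle between cup's own z axis and vertical below 0.08 rad and height (world z) of cup below 0.01 m and linear speed of each of case, cup below 0.02 m/s); the robot touches nothing.
It fails at once if the case is squeezed with more than 15 N from each side (30 N over both fingers) (contact force between case and the fingers above 30 N).
It fails at once if the case is dropped (falls free of the fingers faster than 0.5 m/s, a drop of about 13 mm), or knocked or pressed against the cup with more than 25 N (contact force between case and cup above 25 N or (contact force between case and the fingers below 0.1 N and linear speed of case above 0.5 m/s)).
It fails at once if the fingers or arm press on the cup with more than 25 N (contact force between cup and the fingers above 25 N or contact force between cup and the arm above 25 N).
It fails at once if the cup is pushed more than 40 mm from its place or tipped by more than 17 degrees (distance of cup from where it was at the start of the episode above 0.04 m or angle between cup's own z axis and vertical above 0.3 rad).
It fails at once if anything else on the ledge is moved by more than 30 mm or tipped over (distance of any of jar, tin, brush, shoehorn, shoetree from where it was at the start of the episode above 0.03 m or angle between any of jar, tin, brush, shoehorn, shoetree's own z axis and vertical above 0.4 rad).
It also fails if it takes over 48 s, if anything falls off the work surface, if the arm or the gripper's body presses on something with over 40 N, if the wrist force passes 120 N, or if a joint passes its speed limit or range.

## Robot

A 7-joint arm with a two-finger parallel gripper is mounted at the origin on the work surface. World frame = base frame: x ahead of the robot, y to its left, z up, the work surface at z = 0. Lengths are in m, angles in rad, forces in N, time in s.
With the tool pointing down it reaches from about 0.35 to 0.9 m from the base axis. Payload 8.1 kg.
Tool frame: the origin (TCP) lies between the finger pads; the fingertips stand r.tcp_to_tips ahead of it and the grasp point (between the pads) lies 3 mm ahead of it (r.tcp_to_tips is the distance from the TCP to the fingertips, in m); z points along the fingers, y is the line along which they close (so a half turn about z gives the same grasp; the last joint's range is limited). The gripper opens to 92 mm and grips with 3 to 60 N. Pads are 19 mm wide; open, the fingers measure 130 mm over their backs; the gripper's body (75 mm by 190 mm) begins 47 mm behind the grasp point.
Start: joints at [1.057, 0.434, 0.025, 1.573, -0.012, 1.134, -0.075], TCP at [0.25, -0.573, 0.249] pointing down, gripper open.
Joint ranges: [-2.62, 2.62], [-0.44, 2.09], [-1.27, 1.32], [0.08, 2.57], [-1.32, 4.46], [0.12, 2], [-2.74, 2.74]. Speed limits (rad/s): [2.22, 2.22, 3.01, 3.01, 3.14, 3.14, 3.14].

## Interface

Orientations are given as a unit quaternion [x, y, z, w].
In Python, from workcell import r gives the robot as it stands. The module is installed in compiled form; this text tells all that it offers.
- The arm moves only by the shell command python3 -m crank 'ROWS' [FORCE]. ROWS is text: rows parted by semicolons, each of 7 numbers parted by spaces: the shift along the tool's x, y, z in mm, then the turn, a rotation vector about the tool's x, y, z in rad, then the opening, from 0 (shut) to 1 (fully open). In form: dx dy dz rx ry rz jaw; .... A call has 1 to 20 rows; each row is the pose to reach, as a shift and turn from the pose commanded when the call began, along the tool's axes at that moment; what a row does not reach only later rows make up. A row lasts 1/12 s, in which the tool goes at most 41.7 mm and 7.16 degrees, less where a joint would pass 70% of its speed; a pose out of reach is approached as far as the arm can. A call with a gripper value outside its range is refused whole. The fingers move at their own pace and stop on an object; FORCE is the grip in N (left out, the last holds). Time passes only in rows, so rows that repeat a pose let the fingers close. It gives the time, the measured TCP pose, the force, the opening and the grip force at its end, in the units of the state.
- r.sense(): the state, without advancing time (a new reading comes with each control period).
- r.camera(name): name is "scene" or "side" or "wrist"; returns the picture (420x560x3 uint8, red, green, blue); there is no depth.
- r.get_calibration(name): a dict with "mtx" (3x3 intrinsics, pixels), "camera_from_world" (4x4, takes a point from world to camera coordinates); the wrist camera has in their place "tool_from_camera" (4x4, takes a point from camera to tool coordinates, whose origin is the TCP and whose axes are the flange's). Camera axes: x right, y down, z forward; pixel columns grow to the right and rows downward; lengths in m; the calibration is good to about 2 mm. A picture is of the moment at which its call begins: read the wrist's pose just before it. get_calibration takes no time and is no camera call.
- r.sign_off(): hands the job in; it is judged then, once.
Trained networks look in the newest picture that a camera, given by its name, has taken for a name from the list of things; names that differ only in an ending like _2 or _b are one class to them, and where a whole thing is asked for, a point or a joint stands for the part that bears it (a point fixed in the world has none). Each returns a list of dicts, best first, with "conf" (0 to 1); they miss things now and then, are a little off and sometimes report something else, mostly with a low value. They report only what shows in the picture. A call takes as long as a camera call. They do not tell look-alikes from the thing itself.
- r.look_for(camera, label): "box" ([left, top, right, bottom] in pixels, round what is visible of it).
- r.pinpoint(camera, label): "uv" ([column, row] in pixels: a listed point, or the origin of a listed thing).
The state is a dict: "clock": time; "joints": joint angles; "dq": joint speeds; "joint_efforts": joint torques, N m; "eef_pos": TCP position; "tool_rot": TCP orientation; "ft_force": force on the tool from outside, world axes, zero at the start; "ft_torque": the same for the moment, N m; "opening": finger opening in m; "finger_force": force on a finger pad.
Only numpy, scipy, OpenCV 4.12 (cv2) and the standard library are available. Lean on these libraries where they do the work, as an engineer would, in place of code of your own. Each camera call takes 0.05 s, during which the arm holds its last target. There are 200 camera calls.

## Working session

There is one attempt and no reset: what is moved stays moved. The work goes in short steps, Python scripts to look and compute and a shell command to move; the robot and the scene stay as the last step left them, time stands still between calls to the robot, and variables do not carry over. Pictures are saved under pics/ and viewed, at most 10 in all, crops included, and the job is handed in when it is done.

```bash
mkdir -p pics
python3 - <<'E'
from workcell import r
import cv2,numpy as np
s=r.sense();print({k:np.round(v,3).tolist() for k,v in s.items()},r.tcp_to_tips)
for c in("scene","side"):
    im=r.camera(c);cv2.imwrite(f"pics/{c}0.png",im[:,:,::-1])
    for l in("case","cup","cup_rim","jar","shoetree"):
        print(c,l,[(np.round(d["box"]).tolist(),round(d["conf"],2)) for d in r.look_for(c,l)],[(np.round(d["uv"],1).tolist(),round(d["conf"],2)) for d in r.pinpoint(c,l)])
    print(np.round(r.get_calibration(c)["camera_from_world"],3).tolist(),r.get_calibration(c)["mtx"].tolist())
print(np.round(r.get_calibration("wrist")["tool_from_camera"],3))
a=[cv2.imread(f"pics/{c}0.png") for c in("scene","side")]
E
```

```text
{'clock': 0.0, 'joints': [1.057, 0.435, 0.025, 1.574, -0.012, 1.134, -0.075], 'dq': [-0.0, -0.0, 0.001, -0.001, -0.0, -0.0, -0.0], 'joint_efforts': [-0.0, -66.785, 0.985, -31.447, -0.061, 0.043, 0.0], 'eef_pos': [0.249, -0.573, 0.248], 'tool_rot': [0.979, 0.204, -0.0, -0.001], 'ft_force': [-0.161, 0.142, -0.689], 'ft_torque': [0.007, -0.041, -0.035], 'finger_force': 0.0, 'opening': 0.092} 0.022
scene case [([366.0, 180.0, 400.0, 247.0], 0.88), ([405.0, 158.0, 440.0, 214.0], 0.62), ([146.0, 148.0, 181.0, 199.0], 0.48)] [([414.3, 209.4], 0.75), ([378.0, 236.3], 0.57)]
scene cup [([268.0, 178.0, 308.0, 232.0], 0.8), ([280.0, 138.0, 317.0, 186.0], 0.68), ([319.0, 185.0, 339.0, 239.0], 0.4)] [([291.6, 221.1], 0.93), ([300.3, 177.0], 0.67)]
scene cup_rim [([265.0, 180.0, 309.0, 231.0], 0.72), ([282.0, 138.0, 319.0, 186.0], 0.7), ([368.0, 183.0, 400.0, 247.0], 0.3)] [([283.8, 192.0], 0.72), ([302.0, 146.3], 0.58)]
scene jar [([144.0, 148.0, 180.0, 196.0], 0.85), ([212.0, 182.0, 232.0, 204.0], 0.51)] [([168.2, 185.8], 0.64), ([286.9, 194.0], 0.6)]
scene shoetree [([136.0, 272.0, 244.0, 324.0
[... 519 characters left out ...]
45.3], 0.8), ([287.2, 310.6], 0.38)]
side cup_rim [([281.0, 197.0, 320.0, 249.0], 0.62), ([350.0, 198.0, 394.0, 260.0], 0.56)] [([374.1, 214.9], 0.88), ([303.3, 209.9], 0.64)]
side jar [([314.0, 130.0, 346.0, 176.0], 0.8)] [([287.6, 309.0], 0.69), ([328.2, 167.4], 0.65)]
side shoetree [([187.0, 160.0, 227.0, 224.0], 0.61)] [([208.1, 200.3], 0.68)]
[[-1.0, -0.031, -0.006, 0.59], [-0.014, 0.593, -0.805, 0.062], [0.028, -0.804, -0.594, 1.172], [0.0, 0.0, 0.0, 1.0]] [[510.5074331275144, 0.0, 279.6355962283373], [0.0, 510.5074331275144, 207.78933011269507], [0.0, 0.0, 1.0]]
[[ 0.    -0.957 -0.29   0.078]
 [ 1.     0.     0.001  0.   ]
 [-0.    -0.29   0.957 -0.135]
 [ 0.     0.     0.     1.   ]]
```

View pics/scene0.png

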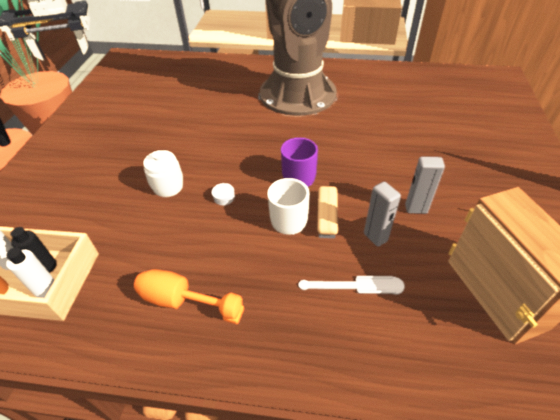

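View pics/side0.png

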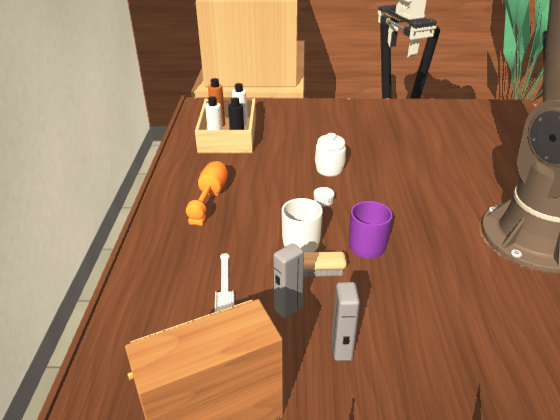

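The target is the grey case with the smaller y (farther to the robot's right). It sits at scene (385,215) and side (288,280). The white cup is at scene (289,205) and side (301,225). The look-alikes are the second case at scene (425,185) and the purple cup. Next I triangulate and fit the case yaw from its outline.

```bash
cat > h.py <<'E'
from workcell import r
import numpy as np,cv2
C={c:r.get_calibration(c) for c in("scene","side")}
def proj(c,X):
    T=C[c]["camera_from_world"];p=np.atleast_2d(X)@T[:3,:3].T+T[:3,3];q=p@C[c]["mtx"].T;return q[:,:2]/q[:,2:]
def tri(a,b):
    P=[C[c]["mtx"]@C[c]["camera_from_world"][:3] for c in("scene","side")]
    h=cv2.triangulatePoints(P[0],P[1],np.array(a,float).reshape(2,1),np.array(b,float).reshape(2,1))[:,0];return h[:3]/h[3]
def box(x,y,yaw,a=.034,b=.05,h=.15):
    R=np.array([[np.cos(yaw),-np.sin(yaw)],[np.sin(yaw),np.cos(yaw)]])
    c=np.array([[-1,-1],[1,-1],[1,1],[-1,1]])*[a/2,b/2]@R.T+[x,y]
    return np.vstack([np.c_[c,np.zeros(4)],np.c_[c,np.full(4,h)]])
E
python3 - <<'E'
from h import *
for n,a,b in[("case",(378,236.3),(288.6,308.1)),("case2",(414.3,209.4),(340.7,350.8)),("cup",(291.6,221.1),(298.8,245.3)),("rim",(283.8,192),(303.3,209.9)),("purple",(300.3,177),(365.1,247.9))]:print(n,tri(a,b).round(4))
# crops enlarged
for c,(u,v,w,h) in{"scene":(255,130,200,135),"side":(250,185,150,185)}.items():
    im=cv2.imread(f"pics/{c}0.png");k=4 if c=="scene" else 3
    cv2.imwrite(f"pics/crop_{c}.png",cv2.resize(im[v:v+h,u:u+w],None,fx=k,fy=k,interpolation=cv2.INTER_CUBIC))
E
```

```text
case [0.5658 0.2418 0.0036]
case2 [ 0.469   0.3319 -0.0055]
cup [ 0.5445  0.0466 -0.0008]
rim [0.5364 0.029  0.0856]
purple [ 3.96e-01  5.13e-02 -3.00e-04]
```

View pics/crop_scene.png

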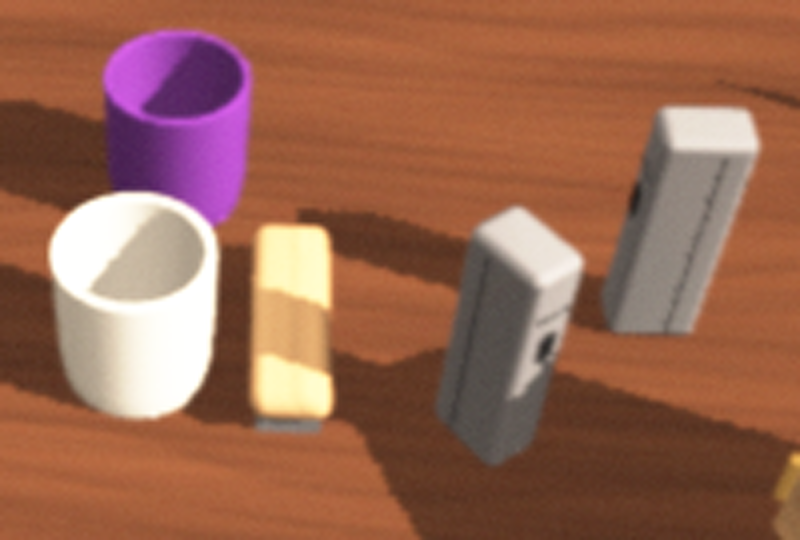

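View pics/crop_side.png

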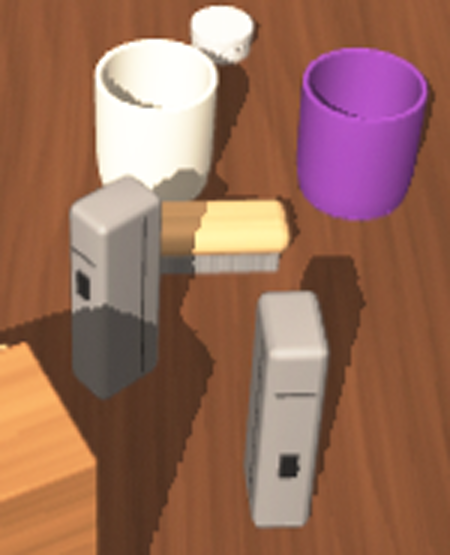

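Run:
```python
from h import *
from scipy.optimize import least_squares as LS
S=lambda p:np.array(p)/4+[255,130]
D=lambda p:np.array(p)/3+[250,185]
ts=S([(537,291),(584,262),(517,206),(473,235)]);bs=S([(495,466),(437,416)])
td=D([(70,208),(105,236),(160,190),(125,176)]);bd=D([(72,366),(104,399),(160,362)])
def f(p):
    b=box(*p);s=proj("scene",b);d=proj("side",b)
    return np.r_[(s[4:]-ts).ravel(),(s[[0,3]]-bs).ravel(),(d[4:]-td).ravel(),(d[:3]-bd).ravel()]
for y0 in(0,1,2,-1,-2):
    o=LS(f,[.56,.24,y0]);print(o.x.round(4),o.cost.round(2))
    if o.cost<100:best=o
print(best.fun.reshape(-1,2).round(1).tolist())
t=np.linspace(0,6.283,200)
def ext(c,x,y):
    q=proj(c,np.c_[x+.044*np.cos(t),y+.044*np.sin(t),0*t+.095]);return np.r_[q.min(0),q.max(0)]
m={"scene":np.r_[S((49,192)),S((219,311))],"side":np.r_[D((95,39)),D((217.5,113))]}
g=lambda p:np.r_[ext("scene",*p)-m["scene"],ext("side",*p)-m["side"]]
o=LS(g,[.54,.04],diff_step=1e-3);print("cup",o.x.round(4),o.fun.round(1))
q=proj("scene",[0,0,0]);print("base",q)
```

```text
[0.5672 0.2385 2.3372] 42.17
[0.5672 0.2385 2.3372] 42.17
[0.5672 0.2385 2.3372] 42.17
[ 0.5672  0.2385 -3.946 ] 42.17
[ 0.5672  0.2385 -3.946 ] 42.17
[[1.7, -1.6], [2.3, -2.1], [0.2, -2.3], [-1.0, -2.3], [-0.0, 1.7], [-1.5, -0.0], [-2.2, -2.5], [-0.9, -2.2], [1.5, 0.2], [0.1, -4.1], [-1.7, 2.9], [-0.5, 1.9], [-0.4, 1.0]]
cup [0.541  0.0403] [ 1.5  0.  -0.1 -0.6 -0.4 -0.9 -0.3 -1.2]
base [[298.22885548  93.58621348]]
```

```bash
cat >> h.py <<'E'
from scipy.spatial.transform import Rotation as Ro
def shift(pos,ang):  # tool down, tool x at angle ang in world
    s=r.sense();R0=Ro.from_quat(s["tool_rot"])
    R1=Ro.from_euler("z",ang)*Ro.from_euler("x",np.pi)
    print("at",np.round(s["eef_pos"],4),"mm",(R0.inv().apply(np.array(pos)-s["eef_pos"])*1000).round(1),"rv",(R0.inv()*R1).as_rotvec().round(4))
E
python3 - <<'E'
from h import *
shift([.567,.2385,.30],.766)
E
```

```text
at [ 0.2496 -0.573   0.2487] mm [ 615.  -617.3  -51.3] rv [ 0.     -0.     -0.3553]
```

```bash
python3 -m crank '30 -30 -20 0 0 -.02 .8;60 -60 -40 0 0 -.04 .8;90 -90 -51 0 0 -.06 .8;118 -118 -51 0 0 -.08 .8;147 -147 -51 0 0 -.1 .8;176 -176 -51 0 0 -.12 .8;205 -205 -51 0 0 -.14 .8;234 -234 -51 0 0 -.16 .8;263 -263 -51 0 0 -.18 .8;292 -292 -51 0 0 -.2 .8;321 -321 -51 0 0 -.22 .8;350 -350 -51 0 0 -.24 .8;379 -379 -51 0 0 -.26 .8;408 -408 -51 0 0 -.28 .8;437 -437 -51 0 0 -.3 .8;466 -466 -51 0 0 -.32 .8;495 -495 -51 0 0 -.34 .8;524 -524 -51 0 0 -.355 .8;553 -553 -51 0 0 -.355 .8;580 -582 -51 0 0 -.355 .8'
python3 - <<'E'
from h import *
shift([.567,.2385,.30],.766)
E
```

```text
clock: 2.77
eef_pos: [0.5496, 0.1941, 0.2997]
tool_rot: [0.928, 0.373, 0.0, 0.0]
ft_force: [0.5, -0.2, 1.6]
opening: 0.0736
finger_force: 0.0
at [0.5496 0.1941 0.2997] mm [ 43.3 -20.   -0.3] rv [ 0.0003 -0.0003 -0.0007]
```

```bash
python3 -m crank '25 -12 0 0 0 0 .8;43 -20 0 0 0 0 .8;43 -20 0 0 0 0 .8;43 -20 0 0 0 0 .8;43 -20 0 0 0 0 .8'
python3 - <<'E'
from h import *
s=r.sense();im=r.camera("wrist");cal=r.get_calibration("wrist");cv2.imwrite("pics/w1.png",im[:,:,::-1])
shift([.567,.2385,.30],.766);print(cal["mtx"][0])
print(r.look_for("wrist","case"),r.pinpoint("wrist","case"))
b=box(.5672,.2385,2.3372)
R=Ro.from_quat(s["tool_rot"]);p=R.inv().apply(b-s["eef_pos"])
T=np.linalg.inv(cal["tool_from_camera"]);q=(p@T[:3,:3].T+T[:3,3])@cal["mtx"].T;q=q[:,:2]/q[:,2:]
print(q.round(0).tolist())
im=im[:,:,::-1].copy();cv2.polylines(im,[q[4:].astype(int)],True,(0,0,255),1);cv2.polylines(im,[q[:4].astype(int)],True,(0,255,0),1);cv2.imwrite("pics/w1o.png",im)
E
```

```text
clock: 3.18
eef_pos: [0.5661, 0.2354, 0.2995]
tool_rot: [0.928, 0.373, -0.0, 0.0]
ft_force: [0.5, -0.7, 0.5]
opening: 0.0737
finger_force: 0.0
at [0.5662 0.235  0.2997] mm [ 3.1 -2.  -0.3] rv [ 0.0008  0.0006 -0.0017]
[327.18959617   0.         283.28319605]
[{'box': [266.9, 148.3, 302.7, 223.7], 'conf': 0.79}, {'box': [102.6, 153.6, 195.7, 224.7], 'conf': 0.77}] [{'uv': [179.3, 170.2], 'conf': 0.66}, {'uv': [282.7, 168.1], 'conf': 0.6}]
[[295.0, 149.0], [269.0, 150.0], [269.0, 187.0], [294.0, 187.0], [300.0, 169.0], [262.0, 169.0], [263.0, 223.0], [300.0, 223.0]]
```

View pics/w1o.png

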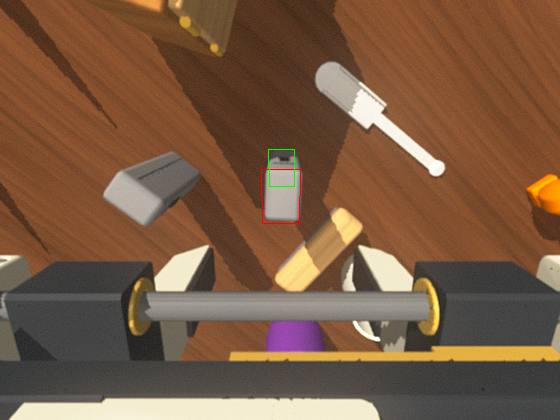

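The wrist view shows the case top at x 264–301, y 170–222. That is within about 2 px of my projected outline, with matching yaw, and there is free space on both finger sides. Descending now.

```bash
python3 -m crank '1 0 30 0 0 0 .8;3 0 65 0 0 0 .8;3 0 95 0 0 0 .8;3 0 120 0 0 0 .8;3 0 140 0 0 0 .8;3 0 155 0 0 0 .8;3 0 165 0 0 0 .8;3 0 172 0 0 0 .8;3 0 172 0 0 0 .8;3 0 172 0 0 0 .8' 7
python3 - <<'E'
from h import *
s=r.sense();im=r.camera("wrist")[:,:,::-1];a=r.camera("side")[150:350,200:400,::-1]
a=cv2.resize(a,None,fx=2.1,fy=2.1);cv2.imwrite("pics/w2.png",np.hstack([cv2.resize(im,(400,420)),a[:420,:400]]))
E
```

```text
clock: 4.17
eef_pos: [0.5686, 0.2383, 0.1283]
tool_rot: [0.928, 0.373, 0.0, 0.0]
ft_force: [0.2, 0.2, 0.8]
opening: 0.0734
finger_force: 0.0
```

View pics/w2.png

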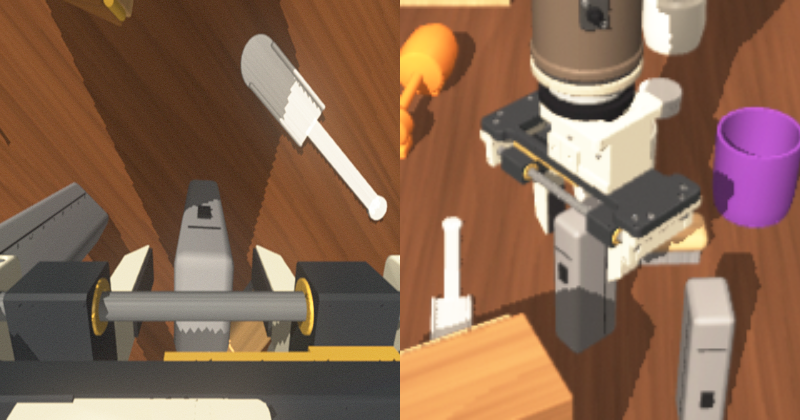

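The case stands between the fingers, centred (case 176–231, fingertips 150 and 255). Closing gently.

```bash
python3 -m crank '0 0 0 0 0 0 .65;0 0 0 0 0 0 .55;0 0 0 0 0 0 .48;0 0 0 0 0 0 .44;0 0 0 0 0 0 .41;0 0 0 0 0 0 .39;0 0 0 0 0 0 .37;0 0 0 0 0 0 .35;0 0 0 0 0 0 .32;0 0 0 0 0 0 .3;0 0 0 0 0 0 .3;0 0 0 0 0 0 .3' 7
```

```text
clock: 5.27
eef_pos: [0.5682, 0.2384, 0.1277]
tool_rot: [0.928, 0.374, -0.0, 0.0]
ft_force: [0.2, -0.1, -0.7]
opening: 0.0345
finger_force: 6.9
```

```bash
python3 -m crank '0 0 -3 0 0 0 .3;0 0 -10 0 0 0 .3;0 0 -22 0 0 0 .3;0 0 -40 0 0 0 .3;0 0 -60 0 0 0 .3;0 0 -80 0 0 0 .3;0 0 -100 0 0 0 .3;0 0 -118 0 0 0 .3;0 0 -132 0 0 0 .3;0 0 -140 0 0 0 .3;0 0 -142 0 0 0 .3;0 0 -142 0 0 0 .3'
python3 - <<'E'
from h import *
shift([.541,.0403,.27],.766)
E
```

```text
clock: 6.27
eef_pos: [0.5684, 0.2385, 0.2704]
tool_rot: [0.928, 0.374, 0.001, 0.0]
ft_force: [0.2, 0.6, -1.4]
opening: 0.0345
finger_force: 6.9
at [0.5684 0.2385 0.2704] mm [-157.1  123.9    0.3] rv [ 0.0005 -0.0009 -0.0003]
```

```bash
python3 -m crank '-5 4 0 0 0 0 .3;-15 12 0 0 0 0 .3;-29 23 0 0 0 0 .3;-45 35 0 0 0 0 .3;-61 48 0 0 0 0 .3;-77 61 0 0 0 0 .3;-93 73 0 0 0 0 .3;-109 86 0 0 0 0 .3;-125 99 0 0 0 0 .3;-140 111 0 0 0 0 .3;-150 118 0 0 0 0 .3;-155 122 0 0 0 0 .3;-157 124 0 0 0 0 .3;-157 124 0 0 0 0 .3;-157 124 0 0 0 0 .3'
python3 - <<'E'
from h import *
s=r.sense();print(np.round(s["eef_pos"],4),s["finger_force"])
A=r.camera("scene")[:,:,::-1];B=r.camera("side")[:,:,::-1];cv2.imwrite("pics/s3.png",A);cv2.imwrite("pics/d3.png",B)
a=A[100:250,220:350];b=B[130:280,240:370]
cv2.imwrite("pics/c3.png",np.hstack([cv2.resize(x,None,fx=3,fy=3,interpolation=cv2.INTER_CUBIC) for x in(a,b)]))
E
```

```text
clock: 7.52
eef_pos: [0.541, 0.0412, 0.2697]
tool_rot: [0.927, 0.374, 0.0, -0.0]
ft_force: [-0.3, -0.2, -0.7]
opening: 0.0351
finger_force: 6.9
[0.541  0.0412 0.2697] 6.859546601772308
```

View pics/c3.png

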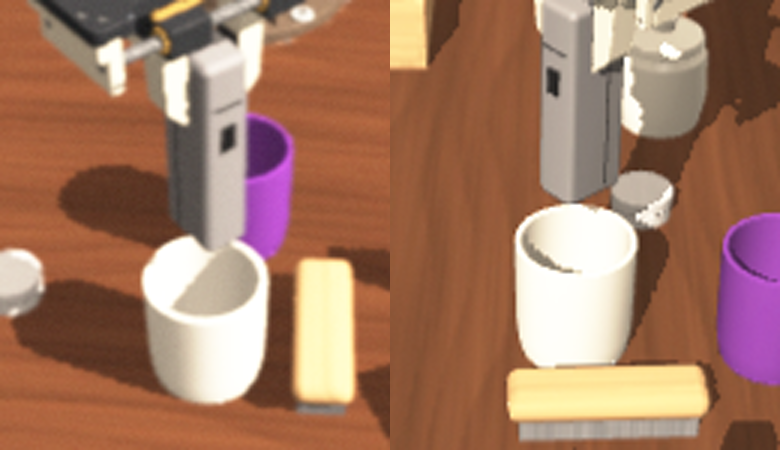

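Run:
```python
from h import *
from scipy.optimize import least_squares as LS
S=lambda p:np.array(p)/3+[220,100]
D=lambda p:np.array(p)/3+[240,130]
ms=S([(209,251),(243,240),(168,222)]);md=D([(151,193),(181,202),(228,185)])
ts=S([(243,62),]);td=D([(202,0)])
s=r.sense()["eef_pos"]
def f(p):
    b=box(*p[:2],p[2])+[0,0,p[3]];a=proj("scene",b);d=proj("side",b)
    return np.r_[(a[[0,1,3]]-ms).ravel(),(d[[0,1,2]]-md).ravel()]
o=LS(f,[s[0],s[1],2.337,.14],x_scale=[.01,.01,.1,.01]);print("case",o.x.round(4),o.fun.round(1))
t=np.linspace(0,6.283,400)
# silhouette of white cup by threshold, from the first pictures (cup unobstructed in scene)
def ext(c,x,y,z,rad):
    q=proj(c,np.c_[x+rad*np.cos(t),y+rad*np.sin(t),0*t+z]);return q.min(0),q.max(0)
def g(p):
    A=ext("scene",*p,.095,.044);B=ext("side",*p,.095,.044)
    return np.r_[A[0][0]-S((143,0))[0],A[1][0]-S((269,0))[0],A[1][1]-S((0,318))[1],B[0][0]-D((125,0))[0],B[1][0]-D((248,0))[0],B[0][1]-D((0,203))[1]]
o=LS(g,[.54,.04],diff_step=1e-3);print("cup",o.x.round(4),o.fun.round(1))
for c in("scene","side"):
    im=cv2.imread(f"pics/{'s' if c=='scene' else 'd'}3.png")
    hsv=cv2.cvtColor(im,cv2.COLOR_BGR2HSV);m=((hsv[...,1]<70)&(hsv[...,2]>125)).astype(np.uint8)
    n,l,st,_=cv2.connectedComponentsWithStats(m)
    k=l[218,287] if c=="scene" else l[235,300]
    print(c,st[k], proj(c,[o.x[0],o.x[1],.095]).round(1))
    row=212 if c=="scene" else 225
    print(np.flatnonzero(l[row]==k)[[0,-1]])
```

```text
case [0.5384 0.0394 2.3379 0.1396] [-0.4  2.6  1.5 -0.8 -1.  -1.1 -1.1 -1.6  0.2  2.4  1.6 -1.3]
cup [0.5397 0.0395] [ 0.8 -0.4  0.7  0.2  0.2 -0.8]
scene [ 232   98   78  136 3753] [[288.8 191.6]]
[270 308]
side [ 282  110   74  143 5442] [[302.3 208.6]]
[282 320]
```

Fit results: the case foot is at (0.538, 0.039) and the cup axis at (0.540, 0.040), so they line up within about 1.5 mm. Lowering.

```bash
python3 -m crank '0 0 6 0 0 0 .3;0 0 16 0 0 0 .3;0 0 28 0 0 0 .3;0 0 38 0 0 0 .3;0 0 46 0 0 0 .3;0 0 54 0 0 0 .3;0 0 62 0 0 0 .3;0 0 70 0 0 0 .3;0 0 78 0 0 0 .3;0 0 78 0 0 0 .3'; python3 -m crank '0 0 6 0 0 0 .3;0 0 14 0 0 0 .3;0 0 22 0 0 0 .3;0 0 30 0 0 0 .3;0 0 36 0 0 0 .3;0 0 42 0 0 0 .3;0 0 46 0 0 0 .3;0 0 48 0 0 0 .3;0 0 48 0 0 0 .3'
```

```text
clock: 8.45
eef_pos: [0.5402, 0.04, 0.19]
tool_rot: [0.928, 0.374, -0.001, -0.0]
ft_force: [-0.7, -0.3, -1.6]
opening: 0.0346
finger_force: 6.9
clock: 9.2
eef_pos: [0.5408, 0.0402, 0.1433]
tool_rot: [0.928, 0.374, -0.0, -0.0]
ft_force: [0.2, 0.1, -0.3]
opening: 0.0345
finger_force: 6.9
```

```bash
python3 -m crank '0 0 1.5 0 0 0 .3;0 0 3 0 0 0 .3;0 0 4.5 0 0 0 .3;0 0 6 0 0 0 .3;0 0 7 0 0 0 .3;0 0 7 0 0 0 .3'; python3 -m crank '0 0 0.5 0 0 0 .3;0 0 1 0 0 0 .3;0 0 1 0 0 0 .3'; python3 -m crank '0 0 0.5 0 0 0 .3;0 0 1 0 0 0 .3;0 0 1 0 0 0 .3'
```

```text
clock: 9.7
eef_pos: [0.5409, 0.0402, 0.1366]
tool_rot: [0.928, 0.374, -0.0, 0.0]
ft_force: [-0.1, 0.8, -1.7]
opening: 0.0347
finger_force: 6.9
clock: 9.95
eef_pos: [0.541, 0.0403, 0.1357]
tool_rot: [0.928, 0.374, -0.0, -0.0]
ft_force: [0.3, -0.1, -1.1]
opening: 0.0348
finger_force: 6.9
clock: 10.2
eef_pos: [0.541, 0.0402, 0.1346]
tool_rot: [0.928, 0.374, -0.0, 0.0]
ft_force: [1.2, 0.0, -1.6]
opening: 0.0344
finger_force: 6.9
```

```bash
python3 -m crank '0 0 0.5 0 0 0 .3;0 0 1 0 0 0 .3;0 0 1 0 0 0 .3'
```

```text
clock: 10.45
eef_pos: [0.541, 0.0402, 0.1337]
tool_rot: [0.928, 0.374, 0.0, 0.0]
ft_force: [-1.0, 0.2, -0.8]
opening: 0.0346
finger_force: 6.9
```

```bash
python3 -m crank '0 0 0.5 0 0 0 .3;0 0 1 0 0 0 .3;0 0 1 0 0 0 .3'
python3 - <<'E'
from h import *
f=[]
for _ in range(4): f.append(r.sense()["ft_force"]);r.camera("side")
print(np.mean(f,0).round(2))
E
```

```text
clock: 10.7
eef_pos: [0.5415, 0.0403, 0.1334]
tool_rot: [0.928, 0.374, 0.001, 0.0]
ft_force: [-1.3, -0.7, 5.9]
opening: 0.0342
finger_force: 6.9
[-0.54 -0.16  5.56]
```

Contact with the cup floor shows as about +6.5 N. I back off half a millimetre, then release.

```bash
python3 -m crank '0 0 -0.4 0 0 0 .3;0 0 -0.4 0 0 0 .36;0 0 -0.4 0 0 0 .4;0 0 -0.4 0 0 0 .45;0 0 -0.4 0 0 0 .5;0 0 -0.4 0 0 0 .6;0 0 -0.4 0 0 0 .7;0 0 -0.4 0 0 0 .75;0 0 -0.4 0 0 0 .75'; python3 -m crank '0 0 -5 0 0 0 .75;0 0 -15 0 0 0 .75;0 0 -30 0 0 0 .75;0 0 -50 0 0 0 .75;0 0 -80 0 0 0 .75;0 0 -115 0 0 0 .75;0 0 -150 0 0 0 .75;0 0 -170 0 0 0 .75;-30 0 -180 0 0 0 .75;-65 0 -180 0 0 0 .75;-100 0 -180 0 0 0 .75;-120 0 -180 0 0 0 .75;-120 0 -180 0 0 0 .75;-120 0 -180 0 0 0 .75'
python3 - <<'E'
from h import *
A=r.camera("scene")[:,:,::-1];B=r.camera("side")[:,:,::-1]
cv2.imwrite("pics/end.png",np.hstack([cv2.resize(x,None,fx=2.2,fy=2.2,interpolation=cv2.INTER_CUBIC) for x in(A[80:330,190:370],B[80:330,200:380])]))
E
```

```text
clock: 11.65
eef_pos: [0.541, 0.0402, 0.1331]
tool_rot: [0.928, 0.374, -0.0, 0.0]
ft_force: [0.3, 0.0, -0.2]
opening: 0.067
finger_force: 0.0
clock: 12.82
eef_pos: [0.4542, -0.0435, 0.3143]
tool_rot: [0.928, 0.373, 0.001, 0.001]
ft_force: [-0.6, -0.0, 0.2]
opening: 0.0692
finger_force: 0.0
```

View pics/end.png

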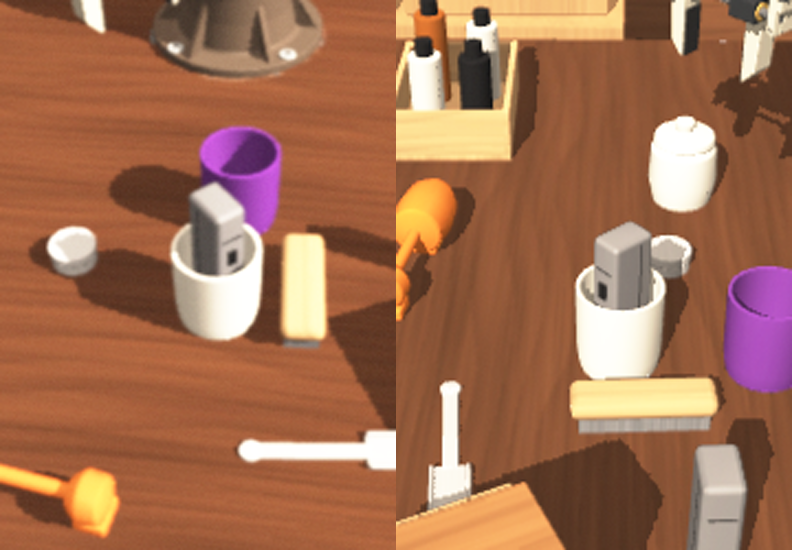

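The case stands upright in the white cup (left crop around (218,235), right crop around (622,265)). The gripper is clear and the other things are where they were. Handing in.

```bash
python3 -c "
from workcell import r
print(r.sense()['dq'].round(3) if hasattr(r.sense()['dq'],'round') else r.sense()['dq']);print(r.sign_off())"
```

```text
[-0.015  0.015 -0.004 -0.001  0.002 -0.001  0.001]
the job is handed in; nothing more can be done
None
```

The sunglasses case farthest to the robot's right now stands upright and released in the white cup with the gripper clear, and the job was handed in at about 13 s with a grip of about 7 N; the final picture shows nothing else disturbed, and no verdict came back.

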